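# Load a tube rack into the sprung clamp of a shaker

## Task

Load the blue tube rack into the shaker: draw the red T-handle back against its spring and shift it sideways into the notch of the yellow gate so that the clamp jaw stays open by itself, let go, and set the rack upright between the guides with the jaw still parked. Then free the handle from the notch so that the jaw closes and holds the rack square against the fixed black stop. Keep the rack upright all the time and leave the orange rack, the beaker and the tip box where they are.

Things in the scene. Friction and masses are not known exactly. Their poses are not given: they have to be found in the camera images.
- shaker: White bench shaker, fixed in place, 180 mm (its x) x 340 mm (its y) x 50 mm to the top of its aluminium platform. Origin: centre of its underside; z up. On the platform along its y, from +y to -y: black stop, the rack's place, black jaw (54 mm wide, 38 mm tall), the jaw's carriage with the red T-handle, dark spring housing (y -135 to -168 mm, top at z = 88 mm).
- stop (a point): Middle of the inner face of the fixed black stop (90 mm wide, 40 mm tall), at y = +130 mm in the shaker's frame, 70 mm above the bench; axes as the shaker's. Two pairs of low steel guides (12 mm tall, 26 mm long, centred at y = +110 and +4 mm in the shaker's frame) leave 62 mm between them for the 56 mm wide rack.
- cradle (a point): Where the centre of the blue rack is once clamped: at x = 0, y = +60 mm in the shaker's frame, 75 mm above the bench (25 mm above the platform, on which the rack stands). Axes as the shaker's; the rack's y lies along this y.
- gate_mid (a point): Mid point of the yellow gate's range, 99 mm above the bench. The gate is a plate at z = 95 to 103 mm on the +x side of the handle's post, its edge 1 mm from it, within y = -30 to -150 mm of the shaker, with one 24 mm wide notch open to the post. It is adjustable: this point does NOT tell where the notch is this time (see joint handle); look or feel for it.
- tbar (a point): Centre of the red T-handle's grip bar: 70 mm long along the shaker's x, 18 mm thick along its y, 30 mm tall, 140 mm above the bench, on a steel post of 14 mm diameter. Axes as the shaker's. With both joints at 0 it lies at x = 0, y = -35 mm in the shaker's frame; it moves to -y with jaw and to +x with handle. The gate's top is 22 mm under the bar.
- jaw (a joint): Travel of jaw and T-handle towards the shaker's -y, in m: 0 closed and empty (jaw face 115 mm from the stop), end 0.075. The gap grows with it; with the 140 mm rack clamped it reads 0.025. A spring closes it: about 5 N at 0, 1 N more per 10 mm; let go outside the notch it snaps shut. Parked in the notch it reads 0.037 to 0.061, differing each time.
- handle (a joint): Shift of the T-handle towards the shaker's +x, m, 0 to 0.018; 1 N friction, no spring. Along the gate it stops after 1 mm, except at the notch: the post enters freely with jaw 3 to 10 mm beyond its parked value. Shifted in fully, the spring draws it behind a 2.5 mm lip on the notch's stop side, and it stays. To free it, draw 3 to 5 mm further back, shift back to 0, let the jaw close.
- rack_center (a point): Centre of the blue tube rack, a solid block 56 mm (x) x 140 mm (y) x 50 mm tall, about 0.3 kg, with a weighted base (centre of mass 8 mm below this point) and four capped tubes 15 mm above its top near its ends; the middle 80 mm is clear for grasping across the width. Origin half-way up, 25 mm above its underside; z up. Either way round is right in the shaker.
- orange_center (a point): Centre of the orange tube rack (bystander), 70 x 140 x 55 mm, capped tubes to 90 mm tall; 27.5 mm above its underside. To be left alone.
- beaker_center (a point): Centre of a glass beaker (bystander), 68 mm diameter, 85 mm tall, half-way up. To be left alone.
- tip_box_center (a point): Centre of a white pipette tip box with yellow lid (bystander), 87 x 122 x 67 mm, half-way up. To be left alone.
There are look-alikes about, which are no part of the job. Of the things that look like the part that bears rack_center, take the one that is farthest to the robot's right at the start.

How it is judged (in metres and radians):
On the way, in this order (a step that is already met when the one before it is completed fails the run):
1. the T-handle stays parked in the notch with the jaw open and the robot touching nothing (value of joint jaw above 0.033 m and value of joint handle above 0.012 m and contact force between the fingers and anything else below 0.5 N), for 0.3 s.
2. the blue rack stands level on the platform between the guides, let go, with the jaw still parked (all of step 1 and x of rack_center in the frame of cradle between -0.006 and 0.006 m and y of rack_center in the frame of cradle between -0.04 and 0.005 m and z of rack_center in the frame of cradle between -0.004 and 0.004 m and angle between the y axis of rack_center and the y axis of cradle, either way round below 0.1 rad), for 0.2 s.
At the end, for the whole second after the job is handed in: The handle is out of the notch (shift under 6 mm), the jaw has closed on the rack (jaw between 0.020 and 0.030) and is at rest; the blue rack stands flat on the platform within 4 mm of the cradle point along the shaker's y and in height, within 6 mm across, and square within 0.06 rad (x of rack_center in the frame of cradle between -0.006 and 0.006 m and y of rack_center in the frame of cradle between -0.004 and 0.004 m and z of rack_center in the frame of cradle between -0.004 and 0.004 m and angle between the y axis of rack_center and the y axis of cradle, either way round below 0.06 rad and angle between rack_center's own z axis and vertical below 0.06 rad and value of joint jaw between 0.02 and 0.03 m and value of joint handle below 0.006 m and velocity of joint jaw between -0.01 and 0.01 m/s); the robot touches nothing.
It fails at once if the blue rack is tipped by more than about 30 degrees (angle between rack_center's own z axis and vertical above 0.5 rad).
It fails at once if the orange rack is moved by more than 20 mm (distance of orange_center from where it was at the start of the episode above 0.02 m).
It fails at once if the beaker is moved by more than 20 mm (distance of beaker_center from where it was at the start of the episode above 0.02 m).
It fails at once if the tip box is moved by more than 20 mm (distance of tip_box_center from where it was at the start of the episode above 0.02 m).
It also fails if it takes over 69 s, if anything falls off the work surface, if the arm or the gripper's body presses on something with over 40 N, if the wrist force passes 120 N, or if a joint passes its speed limit or range.

## Robot

A 6-joint arm with a two-finger parallel gripper is mounted at the origin on the work surface. World frame = base frame: x ahead of the robot, y to its left, z up, the work surface at z = 0. Lengths are in m, angles in degrees, forces in N, time in s.
With the tool pointing down it reaches from about 0.35 to 0.775 m from the base axis. Payload 7.3 kg.
Tool frame: the origin (TCP) lies on the centre line of the jaws, within the pads' length; the fingertips stand 19 mm ahead of it and the grasp point (between the pads) is the TCP; z points along the fingers, y is the line along which they close (so a half turn about z gives the same grasp; the last joint's range is limited). The gripper opens to 92 mm and grips with 3 to 60 N. Pads are 19 mm wide; open, the fingers measure 130 mm over their backs; the gripper's body (75 mm by 190 mm) begins 47 mm behind the grasp point.
Start: joints at [-81.475, 19.595, 87.324, -0, 73.075, -8.365], TCP at [0.153, -0.502, 0.246] pointing down, gripper open.
Joint ranges: [-145.02, 145.02], [-44.19, 115.74], [2.07, 154.8], [-57.11, 237.11], [16.16, 152.29], [-177.93, 177.93]. Speed limits (degrees/s): [147.25, 147.25, 180, 180, 180, 180].

## Interface

Orientations are given as a 3x3 rotation matrix whose columns are the frame's x, y, z axes.
In Python, from plant import bot gives the robot as it stands.
- The arm moves only by the tool drive_tool, never from a script. Its argument "motion" is a list of rows, each a list of 3 entries, a list of its own where there are three numbers: the turn, a rotation vector about the tool's x, y, z in degrees, then the shift along the tool's x, y, z in m, then the opening, from 0 (shut) to 1 (fully open). A call has 1 to 10 rows; each row is the pose to reach, as a shift and turn from the pose commanded when the call began, along the tool's axes at that moment; what a row does not reach only later rows make up. A row lasts 1/10 s, in which the tool goes at most 50 mm and 8.59 degrees, less where a joint would pass 70% of its speed; a pose out of reach is approached as far as the arm can. A call with a gripper value outside its range is refused whole. The fingers move at their own pace and stop on an object; the grip force is fixed at half the most. Time passes only in rows, so rows that repeat a pose let the fingers close. It gives the time, the measured TCP pose, the force, the opening and the grip force at its end, in the units of the state.
- bot.state(): the state, without advancing time (a new reading comes with each control period).
- bot.camera(name): name is "side" or "top"; returns the picture (480x640x3 uint8, red, green, blue); there is no depth.
- bot.camera_params(name): a dict with "fx", "fy", "cx", "cy" (pixels), "world_to_cam" (4x4, takes a point from world to camera coordinates). Camera axes: x right, y up, looking along -z (the intrinsics and any distortion apply to the point x, -y, -z); pixel columns grow to the right and rows downward; lengths in m; the calibration is good to about 2 mm. A picture is of the moment at which its call begins. camera_params takes no time and is no camera call.
- bot.sign_off(): hands the job in; it is judged then, once.
Trained networks look in the newest picture that a camera, given by its name, has taken for a name from the list of things; names that differ only in an ending like _2 or _b are one class to them, and where a whole thing is asked for, a point or a joint stands for the part that bears it (a point fixed in the world has none). Each returns a list of dicts, best first, with "conf" (0 to 1); they miss things now and then, are a little off and sometimes report something else, mostly with a low value. They report only what shows in the picture. A call takes as long as a camera call. They do not tell look-alikes from the thing itself.
- bot.recognise(camera, label): "box" ([left, top, right, bottom] in pixels, round what is visible of it).
- bot.tip_of(camera, label): "uv" ([column, row] in pixels: a listed point, or the origin of a listed thing).
The state is a dict: "t": time; "joints": joint angles; "qd": joint speeds; "effort": joint torques, N m; "ee_pos": TCP position; "eef_rot": TCP orientation; "contact_force": force on the tool from outside, world axes, zero at the start; "ft_torque": the same for the moment, N m; "grip_width": opening from 0.0 (shut) to 1.0 (fully open); "gripper_force": force on a finger pad.
Only numpy, scipy, OpenCV 4.12 (cv2) and the standard library are available. Lean on these libraries where they do the work, as an engineer would, in place of code of your own. Each camera call takes 0.05 s, during which the arm holds its last target. There are 200 camera calls.

## Working session

There is one attempt and no reset: what is moved stays moved. The work goes in short steps, Python scripts to look and compute and a tool call to move; the robot and the scene stay as the last step left them, time stands still between calls to the robot, and variables do not carry over. Pictures are saved under pics/ and viewed, at most 10 in all, crops included, and the job is handed in when it is done.

Besides the shell and the picture viewer there is one more tool, called after "Emit:" as a command line: name --argument value ..., lists and objects as JSON in quotes. drive_tool: Moves the arm, as the interface text tells. Its arguments: {"type":"object","properties":{"motion":{"type":"array","items":{"type":"array"}}},"required":["motion"]}

```bash
mkdir -p pics; ls; cat > h.py <<'E'
import numpy as np, cv2
from plant import bot
def P(n):
    return bot.camera_params(n)
def proj(n,p):
    c=P(n); q=(np.array(c["world_to_cam"])@np.append(p,1))[:3]
    return np.array([c["cx"]+c["fx"]*q[0]/-q[2], c["cy"]+c["fy"]*(-q[1])/-q[2]])
def ray(n,uv,z):
    c=P(n); T=np.linalg.inv(np.array(c["world_to_cam"]))
    d=T[:3,:3]@np.array([(uv[0]-c["cx"])/c["fx"],-(uv[1]-c["cy"])/c["fy"],-1]); o=T[:3,3]
    return o+d*(z-o[2])/d[2]
E
python3 - <<'E'
from h import *
np.set_printoptions(precision=4,suppress=True)
for n in ("top","side"):
    im=bot.camera(n); cv2.imwrite(f"pics/{n}0.png",im[:,:,::-1])
    print(n,P(n))
    for l,z in (("shaker",0),("stop",.07),("cradle",.075),("gate_mid",.099),("tbar",.14),("rack_center",.025),("orange_center",.0275),("beaker_center",.0425),("tip_box_center",.0335)):
        for d in bot.tip_of(n,l)[:4]: print(l,np.round(d["uv"]),round(d["conf"],2),ray(n,d["uv"],z))
print(bot.state()["t"],bot.state()["eef_rot"])
E
```

```text
pics
top {'fx': 526.5065137014112, 'fy': 526.5065137014112, 'cx': 326.876635193189, 'cy': 238.62802161624762, 'world_to_cam': array([[-0.0171, -0.9999, -0.0016, -0.0169],
       [ 0.9963, -0.0172,  0.0843, -0.5479],
       [-0.0843, -0.0002,  0.9964, -1.4471],
       [ 0.    ,  0.    ,  0.    ,  1.    ]])}
shaker [376. 236.] 0.96 [ 0.5534 -0.1666  0.    ]
stop [324. 238.] 0.65 [ 0.5449 -0.0199  0.07  ]
cradle [353. 237.] 0.82 [ 0.5466 -0.097   0.075 ]
gate_mid [409. 220.] 0.68 [ 0.5883 -0.246   0.099 ]
tbar [390. 230.] 0.76 [ 0.5566 -0.189   0.14  ]
rack_center [184. 342.] 0.91 [0.2692 0.3698 0.025 ]
rack_center [155. 197.] 0.83 [0.6742 0.4556 0.025 ]
rack_center [228. 216.] 0.78 [0.6146 0.2497 0.025 ]
rack_center [164. 269.] 0.77 [0.4697 0.4282 0.025 ]
orange_center [233. 278.] 0.92 [0.4415 0.2348 0.0275]
beaker_center [311. 152.] 0.69 [0.7893 0.0131 0.0425]
beaker_center [224. 216.] 0.41 [0.615  0.2572 0.0425]
tip_box_center [487. 286.] 0.83 [ 0.4081 -0.4633  0.0335]
side {'fx': 588.5729644412414, 'fy': 588.5729644412414, 'cx': 316.7754623785269, 'cy': 241.6070872096575, 'world_to_
[... 390 characters left out ...]
_mid [315. 203.] 0.78 [ 0.6052 -0.2469  0.099 ]
tbar [325. 202.] 0.65 [ 0.5577 -0.2039  0.14  ]
tbar [319. 207.] 0.49 [ 0.5627 -0.171   0.14  ]
tbar [223. 250.] 0.43 [0.7235 0.1125 0.14  ]
rack_center [240. 327.] 0.9 [0.612  0.2492 0.025 ]
rack_center [361. 401.] 0.9 [0.2607 0.3547 0.025 ]
rack_center [256. 396.] 0.77 [0.4812 0.4273 0.025 ]
rack_center [176. 380.] 0.57 [0.6706 0.4523 0.025 ]
orange_center [306. 339.] 0.73 [0.4433 0.2282 0.0275]
beaker_center [224. 252.] 0.57 [0.7836 0.0111 0.0425]
tip_box_center [394. 198.] 0.79 [ 0.4085 -0.4627  0.0335]
tip_box_center [305. 339.] 0.5 [0.4425 0.2348 0.0335]
1.0 [[ 0.9569  0.2905  0.0001]
 [ 0.2905 -0.9569 -0.0002]
 [ 0.      0.0002 -1.    ]]
```

View pictures.

View pics/top0.png

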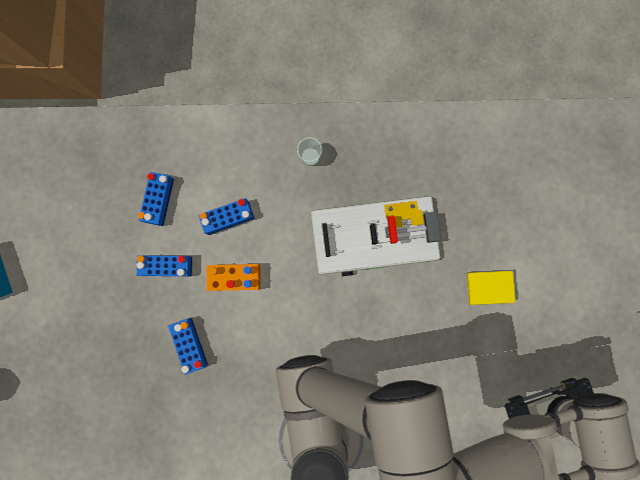

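View pics/side0.png

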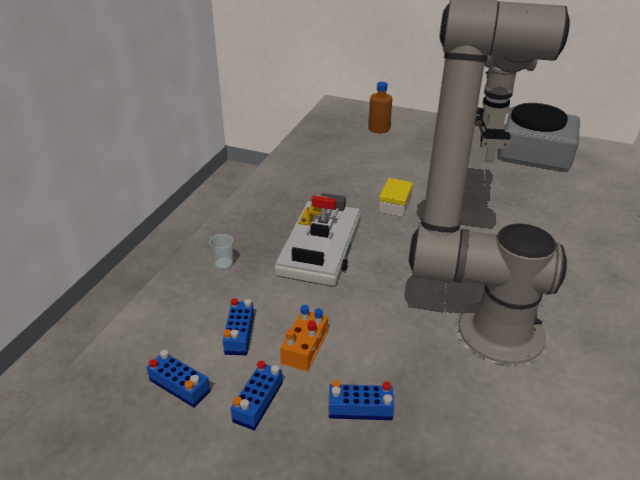

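```bash
python3 -c "
import cv2
a=cv2.imread('pics/top0.png')
cv2.imwrite('pics/top_c.png',cv2.resize(a[190:285,290:460],None,fx=4.7,fy=4.7,interpolation=cv2.INTER_CUBIC))
b=a[140:400,110:290];cv2.imwrite('pics/top_r.png',cv2.resize(b,None,fx=2.2,fy=2.2,interpolation=cv2.INTER_CUBIC))"
```

```text
(no output)
```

View pics/top_c.png

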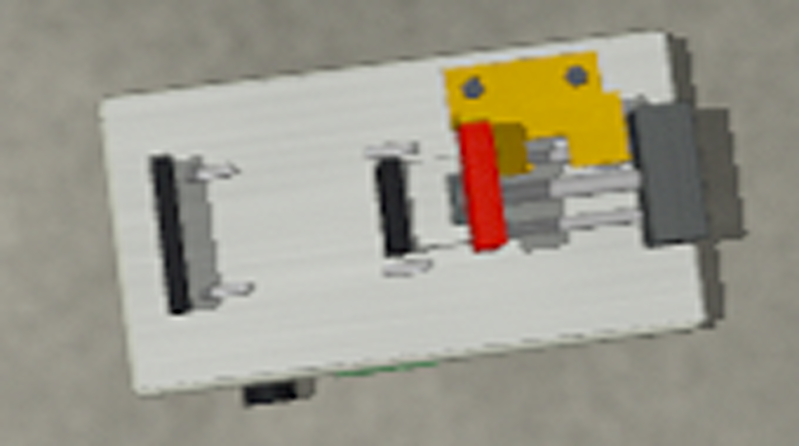

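View pics/top_r.png

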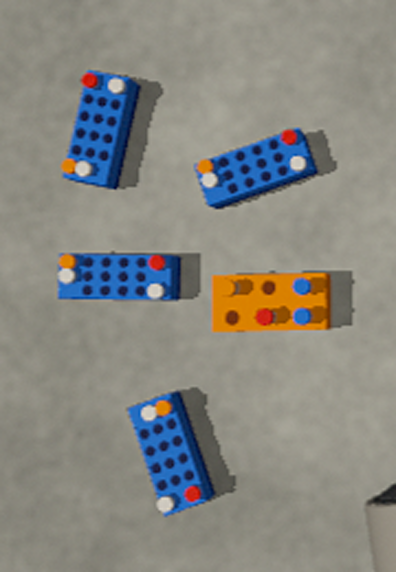

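```bash
cat > fit.py <<'E'
from h import *
from scipy.optimize import minimize
def hull(n,x,y,a,z0,L,s=4):
    c,sn=np.cos(a),np.sin(a)
    pts=[proj(n,[x+c*i*L[0]/2-sn*j*L[1]/2,y+sn*i*L[0]/2+c*j*L[1]/2,z0+k*L[2]]) for i in(-1,1) for j in(-1,1) for k in (0,1)]
    return cv2.convexHull((np.array(pts)*s).astype(np.float32))
def iou(n,m,p,z0,L,s=4):
    r=np.zeros((480*s,640*s),np.uint8); cv2.fillConvexPoly(r,np.round(hull(n,*p,z0,L,s)*16).astype(np.int32),1,shift=4)
    return (r&m).sum()/(r|m).sum()
def blob(mask,uv,hl=True):
    mask=cv2.morphologyEx(mask.astype(np.uint8),cv2.MORPH_CLOSE,np.ones((3,3)))
    n,l,st,ce=cv2.connectedComponentsWithStats(mask)
    k=min(range(1,n),key=lambda i:np.hypot(*(ce[i]-uv))+(1e4 if st[i,4]<150 else 0))
    m=cv2.resize((l==k).astype(np.float32),None,fx=4,fy=4,interpolation=cv2.INTER_LINEAR)>.5
    ct=np.concatenate(cv2.findContours(m.astype(np.uint8),0,2)[0]); r=np.zeros(m.shape,np.uint8)
    cv2.fillConvexPoly(r,cv2.convexHull(ct),1); return r
def fit(masks,p0,z0,L):
    f=lambda p:-sum(iou(n,m,p,z0,L) for n,m in masks.items())
    r=minimize(f,p0,method="Nelder-Mead",options=dict(initial_simplex=[p0]+[np.add(p0,d) for d in ((.01,0,0),(0,.01,0),(0,0,.08))],xatol=1e-4,fatol=1e-5))
    return r.x,-r.fun
E
python3 - <<'E'
from fit import *
np.set_printoptions(precision=4,suppress=True)
I={n:cv2.imread(f"pics/{n}0.png") for n in("top","side")}
H={n:cv2.cvtColor(I[n],cv2.COLOR_BGR2HSV) for n in I}
b={n:blob((abs(H[n][...,0].astype(int)-108)<12)&(H[n][...,1]>120),u) for n,u in (("top",(228,216)),("side",(240,327)))}
for ms in (b,{"top":b["top"]},{"side":b["side"]}):
    p,s=fit(ms,[.612,.249,.3],0,(.056,.14,.05)); print("rack",p,np.degrees(p[2]),s)
w={n:blob((H[n][...,1]<25)&(H[n][...,2]>t),u) for n,u,t in (("top",(376,236),185),("side",(319,250),165))}
for ms in (w,{"top":w["top"]},{"side":w["side"]}):
    p,s=fit(ms,[.553,-.16,.1],0,(.18,.34,.05)); print("shaker",p,np.degrees(p[2]),s)
# hand corners, top
q=[(103,100),(665,33),(708,325),(133,393)]
W=np.array([ray("top",np.array(a)/4.7+(290,190)-.4,.05) for a in q]); print(W, W.mean(0))
e=W[0]+W[3]-W[1]-W[2]; print("yaw",np.degrees(np.arctan2(-e[0],e[1])), np.linalg.norm(e)/2)
for n in I:
    v=I[n].copy(); cv2.polylines(v,[np.int32(np.round(hull(n,*p,0,(.18,.34,.05),1)))],True,(0,255,0)); 
E
```

```text
rack [0.6144 0.2524 0.3313] 18.980418485146323 1.9112692633860764
rack [0.6142 0.253  0.3296] 18.8862751406423 0.9626259011196892
rack [0.6153 0.2503 0.3331] 19.084556398269772 0.9541067119492359Traceback (most recent call last):
  File "<stdin>", line 10, in <module>
  File "fit.py", line 19, in fit
    r=minimize(f,p0,method="Nelder-Mead",options=dict(initial_simplex=[p0]+[np.add(p0,d) for d in ((.01,0,0),(0,.01,0),(0,0,.08))],xatol=1e-4,fatol=1e-5))
    res = _minimize_neldermead(fun, x0, args, callback, bounds=bounds,
                               **options)
    fxcc = func(xcc)
    fx = function(np.copy(x), *(wrapper_args + args))
  File "fit.py", line 18, in <lambda>
    f=lambda p:-sum(iou(n,m,p,z0,L) for n,m in masks.items())
                ~~~^^^^^^^^^^^^^^^^^^^^^^^^^^^^^^^^^^^^^^^^^^
  File "fit.py", line 18, in <genexpr>
    f=lambda p:-sum(iou(n,m,p,z0,L) for n,m in masks.items())
                    ~~~^^^^^^^^^^^^
  File "fit.py", line 8, in iou
    r=np.zeros((480*s,640*s),np.uint8); cv2.fillConvexPoly(r,np.round(hull(n,*p,z0,L,s)*16).astype(np.int32),1,shift=4)
                                                                      ~~~~^^^^^^^^^^^^^
  File "fit.py", line 5, in hull
    pts=[proj(n,[x+c*i*L[0]/2-sn*j*L[1]/2,y+sn*i*L[0]/2+c*j*L[1]/2,z0+k*L[2]]) for i in(-1,1) for j in(-1,1) for k in (0,1)]
         ~~~~^^^^^^^^^^^^^^^^^^^^^^^^^^^^^^^^^^^^^^^^^^^^^^^^^^^^^^^^^^^^^^^^^
  File "h.py", line 6, in proj
    c=P(n); q=(np.array(c["world_to_cam"])@np.append(p,1))[:3]
  File "h.py", line 4, in P
    return bot.camera_params(n)
           ~~~~~~~~~~~~~~~~~^^^
ValueError: time passes only in moves, steps and waits
```

```bash
sed -i 's/^def P(n):/import functools\n@functools.cache\ndef P(n):/' h.py
python3 - <<'E'
from fit import *
np.set_printoptions(precision=4,suppress=True)
I={n:cv2.imread(f"pics/{n}0.png") for n in("top","side")}
H={n:cv2.cvtColor(I[n],cv2.COLOR_BGR2HSV) for n in I}
w={n:blob((H[n][...,1]<25)&(H[n][...,2]>t),u) for n,u,t in (("top",(376,236),185),("side",(319,250),165))}
for ms in (w,{"top":w["top"]},{"side":w["side"]}):
    p,s=fit(ms,[.553,-.16,.1],0,(.18,.34,.05)); print("shaker",p,np.degrees(p[2]),s)
q=[(103,100),(665,33),(708,325),(133,393)]
W=np.array([ray("top",np.array(a)/4.7+(290,190)-.4,.05) for a in q]); print(W, W.mean(0))
e=W[0]+W[3]-W[1]-W[2]; print("yaw",np.degrees(np.arctan2(-e[0],e[1])), np.linalg.norm(e)/2)
c=W.mean(0)[:2]; a=np.arctan2(-e[0],e[1])
def S(uv,z):
    d=ray("top",np.array(uv)/4.7+(290,190)-.4,z)[:2]-c; return np.round(1000*np.array([np.cos(a)*d[0]+np.sin(a)*d[1],-np.sin(a)*d[0]+np.cos(a)*d[1]]),1)
for nm,uv,z in (("bar TL",(460,125),.155),("bar TR",(492,122),.155),("bar BR",(506,246),.155),("bar BL",(473,250),.155),("notch L",(525,150),.103),("notch R",(567,150),.103),("notch top R",(565,135),.103),("stop inner",(176,157),.09),("stop inner bot",(188,311),.09),("jaw L top",(376,160),.088),("jaw L bot",(388,255),.088),("gate left",(447,100),.103),("gate right",(632,150),.103),("gate bottom",(600,165),.103)): print(nm,S(uv,z))
E
```

```text
shaker [ 0.5544 -0.1572  0.1242] 7.1147259362431665 0.9414236169465112
shaker [ 0.5544 -0.1572  0.1242] 7.1147259362431665 0.9414236169465112
shaker [ 0.553 -0.16   0.1  ] 5.729577951308233 0.0
[[ 0.6227  0.0147  0.05  ]
 [ 0.6566 -0.3157  0.05  ]
 [ 0.4848 -0.3349  0.05  ]
 [ 0.4511 -0.0002  0.05  ]] [ 0.5538 -0.159   0.05  ]
yaw 5.807139563969521 0.3343069189324262
bar TL [ 34.8 -26.4]
bar TR [ 34.4 -43.8]
bar BR [-33.4 -42.6]
bar BL [-33.4 -24.7]
notch L [ 22.3 -67.6]
notch R [ 19.5 -91.1]
notch top R [ 28.1 -91.1]
stop inner [ 43.1 127.9]
stop inner bot [-44.7 131.5]
jaw L top [28.2 15. ]
jaw L bot [-26.4  15. ]
gate left [ 55.7 -27.6]
gate right [  15.2 -127.4]
gate bottom [   8.9 -108.4]
```

```bash
cat >> h.py <<'E'
def go(x,y,z,yaw):
    """turn about tool z and shift in tool axes, from measured pose, tool pointing down with tool x at yaw (deg)"""
    s=bot.state(); R=np.array(s["eef_rot"]); p=np.array(s["ee_pos"])
    a=np.radians(yaw); T=np.array([[np.cos(a),np.sin(a),0],[np.sin(a),-np.cos(a),0],[0,0,-1]])
    rv=np.degrees(cv2.Rodrigues(R.T@T)[0].ravel())
    print("turn",np.round(rv,2),"shift",np.round(R.T@(np.array([x,y,z])-p),4))
E
python3 - <<'E'
from h import *
np.set_printoptions(precision=4,suppress=True)
g=cv2.GaussianBlur(cv2.imread("pics/top0.png"),(3,3),0).astype(float).min(2)
def edge(cols,r0,slope,sign):
    P_=[]
    for c in cols:
        r=r0+slope*(c-cols[0]); rr=np.arange(int(r)-5,int(r)+6); d=sign*np.gradient(g[rr,c]); d=np.clip(d,0,None)
        k=d.argmax(); w=d[max(k-1,0):k+2]; P_.append(ray("top",((c),(rr[max(k-1,0):k+2]*w).sum()/w.sum()),.05)[:2])
    P_=np.array(P_); 
    for _ in range(3):
        k=np.polyfit(P_[:,1],P_[:,0],1); e=P_[:,0]-np.polyval(k,P_[:,1]); P_=P_[abs(e)<.0015]
    print(np.degrees(-np.arctan(k[0])),len(P_),e.std()); return k
k1=edge(range(318,425),211,-.119,1); k2=edge(range(365,436),270.5,-.118,-1)
print("centre x at y=-.159:",np.polyval(k1,-.159),np.polyval(k2,-.159),(np.polyval(k1,-.159)+np.polyval(k2,-.159))/2)
a=np.radians(5.8);c=np.array([.5538,-.159]);R=np.array([[np.cos(a),-np.sin(a)],[np.sin(a),np.cos(a)]])
t=c+R@[0,-.0345]; print("tbar",t,"cradle",c+R@[0,.06]); go(*t,.22,5.8)
E
```

```text
6.047469388610143 67 0.0005023658406134689
5.994189444942201 70 0.0004965187272805156
centre x at y=-.159: 0.6413934747331065 0.4677860556900306 0.5545897652115686
tbar [ 0.5573 -0.1933] cradle [ 0.5477 -0.0993]
turn [ 0.01 -0.   11.09] shift [ 0.4771 -0.1782  0.0257]
```

Emit:
drive_tool --motion '[[[0,0,10.9],[0.477,-0.178,0.025],1],[[0,0,10.9],[0.477,-0.178,0.025],1],[[0,0,10.9],[0.477,-0.178,0.025],1],[[0,0,10.9],[0.477,-0.178,0.025],1],[[0,0,10.9],[0.477,-0.178,0.025],1],[[0,0,10.9],[0.477,-0.178,0.025],1],[[0,0,10.9],[0.477,-0.178,0.025],1],[[0,0,10.9],[0.477,-0.178,0.025],1],[[0,0,10.9],[0.477,-0.178,0.025],1],[[0,0,10.9],[0.477,-0.178,0.025],1]]'

```text
t: 2.0
ee_pos: [0.5481, -0.2, 0.2214]
eef_rot: [[0.995, 0.104, 0.0], [0.104, -0.995, -0.0], [0.0, 0.0, -1.0]]
contact_force: [0.8, -0.7, 1.0]
grip_width: 0.997
gripper_force: 0.0
```

```bash
python3 -c "
from h import *
print(bot.state()['t'],bot.state()['ee_pos']); go(.558,-.1933,.145,6)"
```

```text
2.0 [ 0.54811272 -0.20002342  0.22138419]
turn [ 0.02 -0.01 -0.  ] shift [ 0.0105 -0.0057  0.0764]
```

Emit:
drive_tool --motion '[[[0,0,0],[0.0105,-0.0057,0.03],1],[[0,0,0],[0.0105,-0.0057,0.076],1],[[0,0,0],[0.0105,-0.0057,0.076],0.5],[[0,0,0],[0.0105,-0.0057,0.076],0.1],[[0,0,0],[0.0105,-0.0057,0.076],0],[[0,0,0],[0.0105,-0.0057,0.076],0],[[0,0,0],[0.0105,-0.0057,0.076],0],[[0,0,0],[0.0105,-0.0057,0.076],0]]'

```text
t: 2.8
ee_pos: [0.5567, -0.1952, 0.1464]
eef_rot: [[0.995, 0.104, 0.002], [0.104, -0.995, -0.001], [0.001, 0.001, -1.0]]
contact_force: [-0.2, -0.6, 0.4]
grip_width: 0.526
gripper_force: 0.0
```

```bash
python3 -c "
from h import *
print(bot.state()['t'],bot.state()['ee_pos'],bot.state()['contact_force']); go(.558,-.1933,.145,6)"
```

```text
2.8 [ 0.55669185 -0.1952046   0.14643069] [-0.20346476 -0.64981431  0.42256862]
turn [ 0.06 -0.08 -0.03] shift [ 0.0015 -0.0018  0.0014]
```

Emit:
drive_tool --motion '[[[0,0,0],[0.001,-0.001,0],0],[[0,0,0],[0.001,-0.001,0],0],[[0,0,0],[0.001,-0.001,0],0],[[0,0,0],[0.001,-0.001,0],0],[[0,0,0],[0.001,-0.001,0],0],[[0,0,0],[0.001,-0.001,0],0],[[0,0,0],[0.001,-0.001,0],0],[[0,0,0],[0.001,-0.001,0],0]]'

```text
t: 3.6
ee_pos: [0.5573, -0.1937, 0.1453]
eef_rot: [[0.995, 0.104, -0.0], [0.104, -0.995, -0.0], [-0.0, 0.0, -1.0]]
contact_force: [0.5, 0.2, 0.4]
grip_width: 0.191
gripper_force: 30.0
```

Emit:
drive_tool --motion '[[[0,0,0],[0,0.015,0],0],[[0,0,0],[0,0.03,0],0],[[0,0,0],[0,0.046,0],0],[[0,0,0],[0,0.046,0],0],[[0,0,0],[0,0.046,0],0],[[0,0,0],[0,0.046,0],0]]'

```text
t: 4.2
ee_pos: [0.562, -0.2374, 0.1452]
eef_rot: [[0.995, 0.105, -0.001], [0.105, -0.994, 0.004], [-0.001, -0.004, -1.0]]
contact_force: [-0.3, 9.4, 3.0]
grip_width: 0.197
gripper_force: 30.0
```

Emit:
drive_tool --motion '[[[0,0,0],[0.003,0.0015,0],0],[[0,0,0],[0.008,0.0015,0],0],[[0,0,0],[0.013,0.0015,0],0],[[0,0,0],[0.019,0.0015,0],0],[[0,0,0],[0.019,0.0015,0],0],[[0,0,0],[0.019,0.0015,0],0]]'

```text
t: 4.8
ee_pos: [0.5802, -0.2366, 0.1452]
eef_rot: [[0.994, 0.105, -0.003], [0.105, -0.994, 0.004], [-0.003, -0.004, -1.0]]
contact_force: [-4.8, 8.8, 4.9]
grip_width: 0.192
gripper_force: 30.0
```

Emit:
drive_tool --motion '[[[0,0,0],[0,-0.003,0],0],[[0,0,0],[0,-0.006,0],0],[[0,0,0],[0,-0.007,0],0],[[0,0,0],[0,-0.007,0],0]]'

```text
t: 5.2
ee_pos: [0.5797, -0.2317, 0.1452]
eef_rot: [[0.995, 0.104, -0.002], [0.104, -0.995, 0.001], [-0.002, -0.001, -1.0]]
contact_force: [-4.3, 1.8, 2.8]
grip_width: 0.196
gripper_force: 30.0
```

Emit:
drive_tool --motion '[[[0,0,0],[-0.001,-0.001,0],0.5],[[0,0,0],[-0.001,-0.001,0],0.7],[[0,0,0],[-0.001,-0.001,0],0.7],[[0,0,0],[-0.001,-0.001,0],0.7],[[0,0,0],[-0.001,-0.001,0],0.7],[[0,0,0],[-0.001,-0.001,0],0.7],[[0,0,0],[-0.001,-0.001,0],0.7]]'

```text
t: 5.9
ee_pos: [0.5794, -0.2312, 0.1454]
eef_rot: [[0.995, 0.104, 0.0], [0.104, -0.995, -0.0], [0.0, 0.0, -1.0]]
contact_force: [1.2, 0.6, 0.5]
grip_width: 0.692
gripper_force: 0.0
```

```bash
python3 -c "
from h import *
print(bot.state()['t'],bot.state()['ee_pos'],bot.state()['contact_force'],bot.state()['grip_width'])
im=bot.camera('side')[:,:,::-1]; cv2.imwrite('pics/side1.png',cv2.resize(im[170:300,250:400],None,fx=4.5,fy=4.5,interpolation=2))
im=bot.camera('top')[:,:,::-1]; cv2.imwrite('pics/top1.png',cv2.resize(im[190:285,290:460],None,fx=4.7,fy=4.7,interpolation=2))
go(.6144,.2524,.25,19)
print(bot.state()['joints'])
"
```

```text
5.9 [ 0.57942213 -0.23115578  0.1453576 ] [1.18865858 0.57624797 0.45669019] 0.692096032341267
turn [ 1.000e-02  0.000e+00 -1.301e+01] shift [ 0.0853 -0.4772 -0.1047]
[-2.87796294e+01  3.48666239e+01  7.85927520e+01 -6.45387078e-03
  6.65365622e+01  5.52291427e+01]
```

View pics/side1.png

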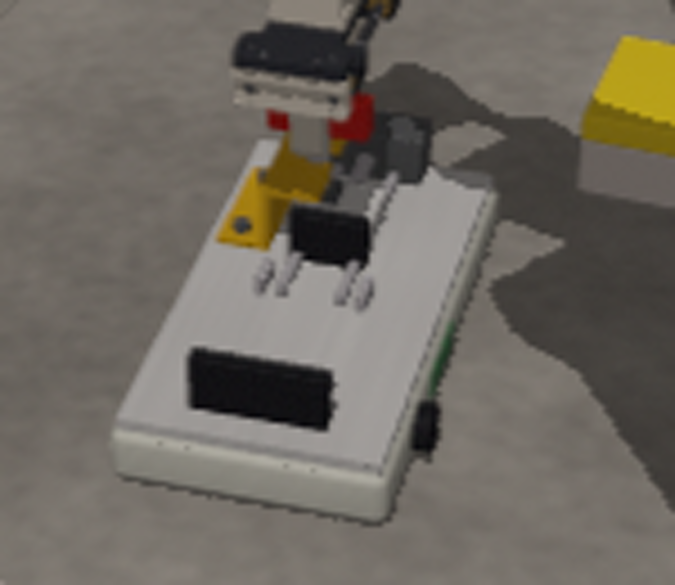

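Emit:
drive_tool --motion '[[[0,0,0],[0,0,-0.04],1],[[0,0,-8],[0,0,-0.08],1],[[0,0,-16],[0.009,-0.048,-0.08],1],[[0,0,-24],[0.018,-0.096,-0.08],1],[[0,0,-32],[0.026,-0.144,-0.08],1],[[0,0,-40],[0.034,-0.192,-0.08],1],[[0,0,-48],[0.043,-0.24,-0.08],1],[[0,0,-56],[0.051,-0.288,-0.08],1],[[0,0,-64],[0.06,-0.336,-0.08],1],[[0,0,-72],[0.068,-0.384,-0.08],1]]'

```text
t: 7.0
ee_pos: [0.6068, 0.1599, 0.2255]
eef_rot: [[0.202, 0.979, 0.0], [0.979, -0.202, -0.0], [-0.0, 0.0, -1.0]]
contact_force: [1.0, 0.9, -0.6]
grip_width: 1.002
gripper_force: 0.0
```

```bash
python3 -c "
from h import *
print(bot.state()['t'],bot.state()['ee_pos'])
go(.6144,.2524,.15,109)
"
```

```text
7.0 [0.60684514 0.15985635 0.22551744]
turn [ 3.000e-02  1.000e-02 -3.068e+01] shift [ 0.0922 -0.0114  0.0755]
```

Move over the rack, then verify with the camera before descending.

Emit:
drive_tool --motion '[[[0,0,-8],[0.046,-0.006,0.02],1],[[0,0,-16],[0.092,-0.0114,0.04],1],[[0,0,-24],[0.092,-0.0114,0.075],1],[[0,0,-30.7],[0.092,-0.0114,0.075],1],[[0,0,-30.7],[0.092,-0.0114,0.075],1]]'

```text
t: 7.5
ee_pos: [0.6142, 0.2507, 0.1489]
eef_rot: [[-0.322, 0.947, -0.002], [0.947, 0.322, -0.001], [0.0, -0.003, -1.0]]
contact_force: [-0.2, -0.2, 1.3]
grip_width: 1.003
gripper_force: 0.0
```

```bash
python3 - <<'E'
from h import *
im=bot.camera('side')[:,:,::-1].copy()
p=np.array(bot.state()['ee_pos'])
print(p,proj('side',p-[0,0,.019]))
cv2.circle(im,tuple(int(v) for v in np.round(proj('side',p-[0,0,.019]))),1,(0,255,0),-1)
a=np.radians(19)
for i in(-1,1):
  for j in(-1,1):
    q=[.6144+np.cos(a)*.028*i-np.sin(a)*.07*j,.2524+np.sin(a)*.028*i+np.cos(a)*.07*j,.05]
    cv2.circle(im,tuple(int(v) for v in np.round(proj('side',q))),1,(255,0,255),-1)
cv2.imwrite('pics/side2.png',cv2.resize(im[220:370,170:330],None,fx=4,fy=4,interpolation=2))
go(.6144,.2524,.035,109)
E
```

```text
[0.61501968 0.25041578 0.1502285 ] [235.82098267 295.69758657]
turn [-0.    0.01 -0.44] shift [0.0021 0.     0.1152]
```

View pics/side2.png

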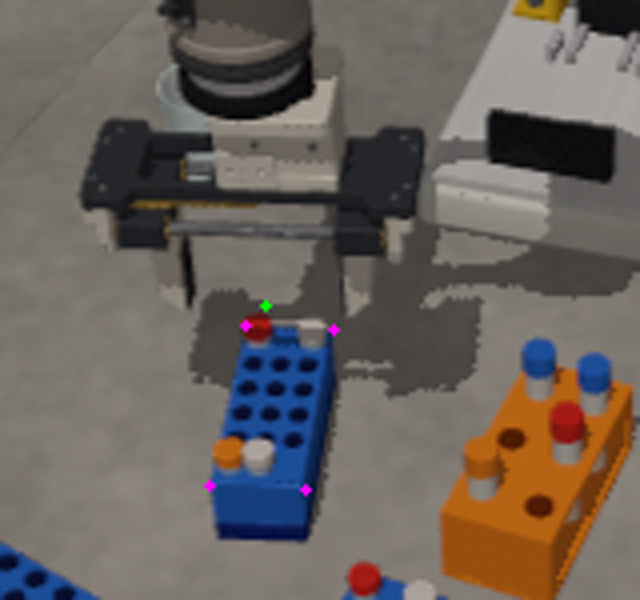

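Emit:
drive_tool --motion '[[[0,0,-0.4],[0.002,0,0.04],1],[[0,0,-0.4],[0.002,0,0.08],1],[[0,0,-0.4],[0.002,0,0.115],1],[[0,0,-0.4],[0.002,0,0.115],0.3],[[0,0,-0.4],[0.002,0,0.115],0],[[0,0,-0.4],[0.002,0,0.115],0],[[0,0,-0.4],[0.002,0,0.115],0],[[0,0,-0.4],[0.002,0,0.115],0],[[0,0,-0.4],[0.002,0,0.115],0],[[0,0,-0.4],[0.002,0,0.115],0]]'

```text
t: 8.55
ee_pos: [0.6157, 0.2525, 0.0375]
eef_rot: [[-0.327, 0.945, 0.004], [0.945, 0.327, 0.001], [-0.0, 0.004, -1.0]]
contact_force: [1.2, 0.4, 8.0]
grip_width: 0.612
gripper_force: 30.0
```

```bash
python3 - <<'E'
from h import *
s=bot.state();print(s['t'],s['ee_pos'],s['contact_force'],s['grip_width'],s['gripper_force'])
E
```

```text
8.55 [0.61571353 0.25251646 0.03749102] [1.2379393  0.37343335 8.03978765] 0.6115366281545846 29.998456835746765
```

Emit:
drive_tool --motion '[[[0,0,0],[0,0,-0.02],0],[[0,0,0],[0,0,-0.05],0],[[0,0,0],[0,0,-0.09],0],[[0,0,0],[0,0,-0.135],0],[[0,0,0],[0,0,-0.135],0]]'

```text
t: 9.05
ee_pos: [0.6171, 0.2531, 0.1778]
eef_rot: [[-0.327, 0.945, 0.012], [0.945, 0.327, 0.003], [-0.001, 0.012, -1.0]]
contact_force: [0.8, 0.5, -3.1]
grip_width: 0.609
gripper_force: 30.0
```

```bash
python3 - <<'E'
from h import *
s=bot.state();print(s['t'],s['ee_pos'],s['contact_force'],s['grip_width'],s['gripper_force'])
go(.5487,-.1058,.17,96)
E
```

```text
9.05 [0.617144   0.25306146 0.17781076] [ 0.75985208  0.47425609 -3.06367796] 0.6087417912986617 29.982689023017883
turn [ 0.71 -0.04 13.09] shift [-0.3167 -0.1821  0.0058]
```

Emit:
drive_tool --motion '[[[0,0,1],[-0.02,-0.012,0],0],[[0,0,3],[-0.06,-0.034,0],0],[[0,0,5],[-0.1,-0.058,0],0],[[0,0,7],[-0.14,-0.081,0],0],[[0,0,9],[-0.18,-0.104,0],0],[[0,0,10],[-0.22,-0.127,0],0],[[0,0,11],[-0.26,-0.15,0],0],[[0,0,12],[-0.29,-0.167,0],0],[[0,0,13],[-0.31,-0.178,0],0],[[0,0,13],[-0.317,-0.182,0],0]]'

```text
t: 10.05
ee_pos: [0.5448, -0.1091, 0.1694]
eef_rot: [[-0.103, 0.995, -0.002], [0.995, 0.103, 0.0], [0.0, -0.002, -1.0]]
contact_force: [0.1, 0.0, -4.3]
grip_width: 0.61
gripper_force: 30.0
```

Emit:
drive_tool --motion '[[[0,0,0],[0,0,0],0],[[0,0,0],[0,0,0],0],[[0,0,0],[0,0,0],0]]'

```text
t: 10.35
ee_pos: [0.546, -0.1056, 0.1701]
eef_rot: [[-0.108, 0.994, -0.0], [0.994, 0.108, 0.0], [0.0, -0.0, -1.0]]
contact_force: [0.1, -0.1, -3.1]
grip_width: 0.609
gripper_force: 30.0
```

```bash
python3 - <<'E'
from h import *
s=bot.state();print(s['t'],s['ee_pos'],s['contact_force'],s['grip_width'],s['gripper_force'])
go(.5487,-.1058,.115,96)
E
```

```text
10.35 [ 0.54602848 -0.10559745  0.17012144] [ 0.11701325 -0.06627115 -3.12503666] 0.6085463528759915 29.982651472091675
turn [-0.02 -0.03  0.19] shift [-0.0005  0.0027  0.0551]
```

Emit:
drive_tool --motion '[[[0,0,0.2],[-0.0005,0.0027,0.03],0],[[0,0,0.2],[-0.0005,0.0027,0.06],0],[[0,0,0.2],[-0.0005,0.0027,0.06],0],[[0,0,0.2],[-0.0005,0.0027,0.06],0]]'

```text
t: 10.75
ee_pos: [0.5489, -0.1064, 0.1106]
eef_rot: [[-0.104, 0.995, -0.001], [0.995, 0.104, 0.0], [0.0, -0.001, -1.0]]
contact_force: [0.9, 0.1, -2.7]
grip_width: 0.611
gripper_force: 30.0
```

```bash
python3 - <<'E'
from h import *
s=bot.state();print(s['t'],s['ee_pos'],s['contact_force'],s['grip_width'],s['gripper_force'])
im=bot.camera('side')[:,:,::-1]; cv2.imwrite('pics/side3.png',cv2.resize(im[180:300,250:400],None,fx=5,fy=5,interpolation=2))
im=bot.camera('top')[:,:,::-1]; cv2.imwrite('pics/top3.png',im)
go(.5487,-.1058,.095,96)
E
```

```text
10.75 [ 0.54886359 -0.10635507  0.1105926 ] [ 0.86886334  0.1178623  -2.74291161] 0.6106292398430524 29.98264878988266
turn [ 0.14  0.07 -0.06] shift [ 0.0014 -0.001   0.017 ]
```

View pics/side3.png

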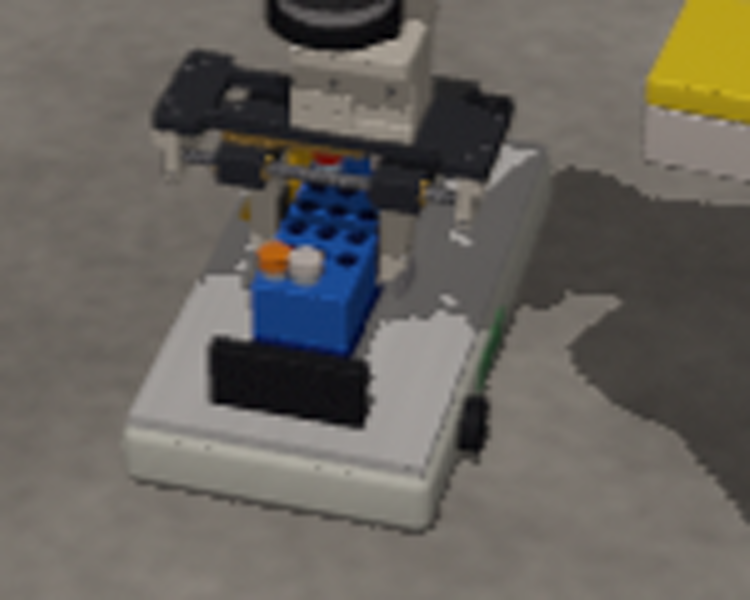

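Emit:
drive_tool --motion '[[[0,0,0],[0.001,-0.001,0.008],0],[[0,0,0],[0.001,-0.001,0.0155],0],[[0,0,0],[0.001,-0.001,0.0155],0],[[0,0,0],[0.001,-0.001,0.0155],0]]'

```text
t: 11.25
ee_pos: [0.5488, -0.1062, 0.0947]
eef_rot: [[-0.103, 0.995, 0.003], [0.995, 0.103, -0.0], [-0.0, 0.003, -1.0]]
contact_force: [4.4, 1.0, -4.6]
grip_width: 0.605
gripper_force: 30.0
```

Emit:
drive_tool --motion '[[[0,0,0],[0,0.0015,0],0],[[0,0,0],[0,0.0015,0.003],0],[[0,0,0],[0,0.0015,0.006],0],[[0,0,0],[0,0.0015,0.006],0]]'

```text
t: 11.65
ee_pos: [0.5491, -0.1065, 0.0889]
eef_rot: [[-0.102, 0.995, 0.0], [0.995, 0.102, -0.0], [-0.0, 0.0, -1.0]]
contact_force: [0.3, -0.1, -2.0]
grip_width: 0.612
gripper_force: 30.0
```

Free of side load. Set down the last bit.

Emit:
drive_tool --motion '[[[0,0,0],[0,0,0.001],0],[[0,0,0],[0,0,0.002],0],[[0,0,0],[0,0,0.002],0],[[0,0,0],[0,0,0.002],0]]'

```text
t: 12.05
ee_pos: [0.5494, -0.1066, 0.0873]
eef_rot: [[-0.103, 0.995, 0.001], [0.995, 0.103, -0.001], [-0.001, 0.001, -1.0]]
contact_force: [-0.7, -4.6, 4.4]
grip_width: 0.604
gripper_force: 30.0
```

Emit:
drive_tool --motion '[[[0,0,0],[0,0,0],0.8],[[0,0,0],[0,0,0],1],[[0,0,0],[0,0,0],1],[[0,0,0],[0,0,0],1],[[0,0,0],[0,0,0],1],[[0,0,0],[0,0,-0.03],1],[[0,0,0],[0,0,-0.08],1],[[0,0,0],[0,0,-0.13],1],[[0,0,0],[0,0,-0.13],1]]'

```text
t: 12.95
ee_pos: [0.5523, -0.107, 0.2241]
eef_rot: [[-0.103, 0.995, 0.013], [0.995, 0.103, -0.004], [-0.006, 0.012, -1.0]]
contact_force: [0.1, -1.0, 0.3]
grip_width: 1.002
gripper_force: 0.0
```

```bash
python3 - <<'E'
from fit import *
np.set_printoptions(precision=4,suppress=True)
I={n:np.ascontiguousarray(bot.camera(n)[:,:,::-1]) for n in("side",)}
cv2.imwrite('pics/side4.png',cv2.resize(I["side"][180:300,250:400],None,fx=5,fy=5,interpolation=2))
s=bot.state();print(s['t'],s['ee_pos'],s['contact_force'],s['grip_width'])
# handle parked: same TCP as released, (.5794,-.2312)
go(.5794,-.2312,.21,6)
E
```

```text
13.0 [ 0.5508 -0.1066  0.2206] [-0.5923 -0.2883 -0.4814] 1.0004094196760007
turn [ 0.47 -0.18 89.9 ] shift [-0.1269  0.0156  0.0111]
```

View pics/side4.png

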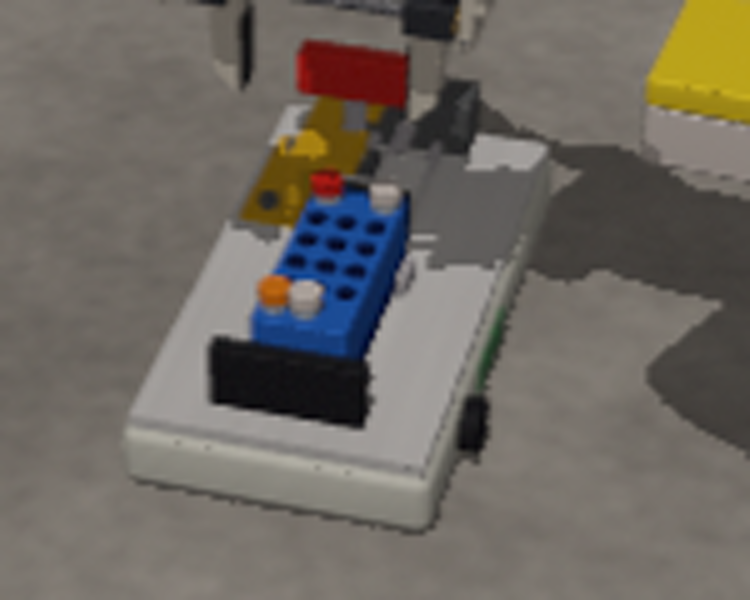

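Emit:
drive_tool --motion '[[[0,0,8],[-0.02,0.002,0.0],1],[[0,0,16.5],[-0.05,0.005,0],1],[[0,0,25],[-0.08,0.01,0],1],[[0,0,33.5],[-0.11,0.013,0],1],[[0,0,42],[-0.127,0.0155,0],1],[[0,0,50.5],[-0.127,0.0155,0],1],[[0,0,59],[-0.127,0.0155,0],1],[[0,0,67.5],[-0.127,0.0155,0],1],[[0,0,76],[-0.127,0.0155,0],1],[[0,0,84.5],[-0.127,0.0155,0],1]]'

```text
t: 14.0
ee_pos: [0.577, -0.2305, 0.2149]
eef_rot: [[0.982, 0.191, -0.003], [0.191, -0.982, 0.001], [-0.002, -0.002, -1.0]]
contact_force: [-0.7, 0.2, -0.0]
grip_width: 0.999
gripper_force: 0.0
```

```bash
python3 - <<'E'
from h import *
s=bot.state();print(s['t'],s['ee_pos'])
go(.5794,-.2312,.145,6)
E
```

```text
14.0 [ 0.57695137 -0.23053497  0.21494322]
turn [-0.11  0.14  5.04] shift [0.0024 0.0013 0.0699]
```

Emit:
drive_tool --motion '[[[0,0,5],[0.002,0.001,0],1],[[0,0,5],[0.002,0.001,0],1],[[0,0,5],[0.002,0.001,0.035],1],[[0,0,5],[0.002,0.001,0.07],1],[[0,0,5],[0.002,0.001,0.07],1],[[0,0,5],[0.002,0.001,0.07],0.2],[[0,0,5],[0.002,0.001,0.07],0.1],[[0,0,5],[0.002,0.001,0.07],0],[[0,0,5],[0.002,0.001,0.07],0],[[0,0,5],[0.002,0.001,0.07],0]]'

```text
t: 15.0
ee_pos: [0.58, -0.2316, 0.1478]
eef_rot: [[0.994, 0.111, 0.001], [0.111, -0.994, -0.001], [0.001, 0.001, -1.0]]
contact_force: [-0.4, 0.3, -0.2]
grip_width: 0.614
gripper_force: 0.0
```

Emit:
drive_tool --motion '[[[0,0,0],[0,0,0],0],[[0,0,0],[0,0,0],0],[[0,0,0],[0,0,0],0],[[0,0,0],[0,0,0],0],[[0,0,0],[0,0,0],0],[[0,0,0],[0,0,0],0],[[0,0,0],[0,0,0],0],[[0,0,0],[0,0,0],0]]'

```text
t: 15.8
ee_pos: [0.5797, -0.2316, 0.1469]
eef_rot: [[0.994, 0.111, 0.0], [0.111, -0.994, -0.0], [0.0, 0.0, -1.0]]
contact_force: [-0.2, -0.3, -0.5]
grip_width: 0.193
gripper_force: 30.0
```

Emit:
drive_tool --motion '[[[0,0,0],[0,0.003,0],0],[[0,0,0],[0,0.0065,0],0],[[0,0,0],[0,0.0065,0],0],[[0,0,0],[0,0.0065,0],0],[[0,0,0],[0,0.0065,0],0]]'

```text
t: 16.3
ee_pos: [0.5801, -0.2355, 0.1468]
eef_rot: [[0.994, 0.112, -0.002], [0.112, -0.994, 0.004], [-0.001, -0.004, -1.0]]
contact_force: [-1.7, 8.7, 2.4]
grip_width: 0.194
gripper_force: 30.0
```

Emit:
drive_tool --motion '[[[0,0,0],[-0.004,0.0006,0],0],[[0,0,0],[-0.009,0.0006,0],0],[[0,0,0],[-0.014,0.0006,0],0],[[0,0,0],[-0.0185,0.0006,0],0],[[0,0,0],[-0.0195,0.0006,0],0],[[0,0,0],[-0.0195,0.0006,0],0]]'

```text
t: 16.9
ee_pos: [0.562, -0.238, 0.1468]
eef_rot: [[0.994, 0.112, 0.002], [0.112, -0.994, 0.004], [0.002, -0.004, -1.0]]
contact_force: [5.1, 10.1, -0.5]
grip_width: 0.194
gripper_force: 30.0
```

Emit:
drive_tool --motion '[[[0,0,0],[0.0007,-0.004,0],0],[[0,0,0],[0.0007,-0.008,0],0],[[0,0,0],[0.0007,-0.012,0],0],[[0,0,0],[0.0007,-0.015,0],0],[[0,0,0],[0.0007,-0.018,0],0],[[0,0,0],[0.0007,-0.02,0],0],[[0,0,0],[0.0007,-0.021,0],0],[[0,0,0],[0.0007,-0.021,0],0]]'

```text
t: 17.7
ee_pos: [0.5601, -0.2187, 0.1468]
eef_rot: [[0.994, 0.112, 0.001], [0.112, -0.994, 0.001], [0.001, -0.001, -1.0]]
contact_force: [3.1, 5.6, -0.7]
grip_width: 0.196
gripper_force: 30.0
```

Emit:
drive_tool --motion '[[[0,0,0],[0.0005,-0.001,0],0],[[0,0,0],[0.0005,-0.002,0],0],[[0,0,0],[0.0005,-0.002,0],0],[[0,0,0],[0.0005,-0.002,0],0]]'

```text
t: 18.1
ee_pos: [0.5601, -0.2185, 0.1469]
eef_rot: [[0.994, 0.111, 0.001], [0.111, -0.994, -0.001], [0.001, 0.001, -1.0]]
contact_force: [4.4, -3.4, -3.4]
grip_width: 0.191
gripper_force: 30.0
```

Emit:
drive_tool --motion '[[[0,0,0],[0.001,0.001,0],0],[[0,0,0],[0.001,0.001,0],0.5],[[0,0,0],[0.001,0.001,0],0.8],[[0,0,0],[0.001,0.001,0],0.8],[[0,0,0],[0.001,0.001,0],0.8],[[0,0,0],[0.001,0.001,0],0.8],[[0,0,0],[0.001,0.001,-0.04],0.8],[[0,0,0],[0.001,0.001,-0.09],0.8],[[0,0,0],[0.001,0.05,-0.13],0.8],[[0,0,0],[-0.04,0.08,-0.13],0.8]]'

```text
t: 19.1
ee_pos: [0.5375, -0.2964, 0.2806]
eef_rot: [[0.993, 0.115, 0.009], [0.115, -0.993, -0.006], [0.008, 0.007, -1.0]]
contact_force: [-0.5, -1.7, -0.3]
grip_width: 0.798
gripper_force: 0.0
```

Emit:
drive_tool --motion '[[[0,0,0],[-0.05,0.03,0],0.8],[[0,0,0],[-0.1,0.06,0],0.8],[[0,0,0],[-0.1,0.1,0],0.8],[[0,0,0],[-0.1,0.1,0],0.8],[[0,0,0],[-0.1,0.1,0],0.8]]'

```text
t: 19.6
ee_pos: [0.4451, -0.4068, 0.2754]
eef_rot: [[0.994, 0.109, -0.0], [0.109, -0.994, 0.0], [0.0, -0.0, -1.0]]
contact_force: [-0.6, 0.3, 0.0]
grip_width: 0.801
gripper_force: 0.0
```

```bash
python3 - <<'E'
from fit import *
np.set_printoptions(precision=4,suppress=True)
I={n:np.ascontiguousarray(bot.camera(n)[:,:,::-1]) for n in("top","side")}
print(bot.state()['t'])
cv2.imwrite('pics/side5.png',cv2.resize(I["side"][170:300,250:400],None,fx=4.5,fy=4.5,interpolation=2))
cv2.imwrite('pics/top5.png',cv2.resize(I["top"][190:285,290:460],None,fx=4.7,fy=4.7,interpolation=2))
H=cv2.cvtColor(I["top"],cv2.COLOR_BGR2HSV)
b=blob((abs(H[...,0].astype(int)-108)<12)&(H[...,1]>120),(353,237))
p,s=fit({"top":b},[.548,-.1,.1],.05,(.056,.14,.05)); print(p,np.degrees(p[2]),s)
d=p[:2]-[.5543,-.159];a=np.radians(6);print(np.cos(a)*d[0]+np.sin(a)*d[1],-np.sin(a)*d[0]+np.cos(a)*d[1])
E
```

```text
19.7
[ 0.5457 -0.1012  0.1037] 5.943514479131 0.9672736469398078
-0.002537148782212186 0.05840319197045796
```

View pics/top5.png

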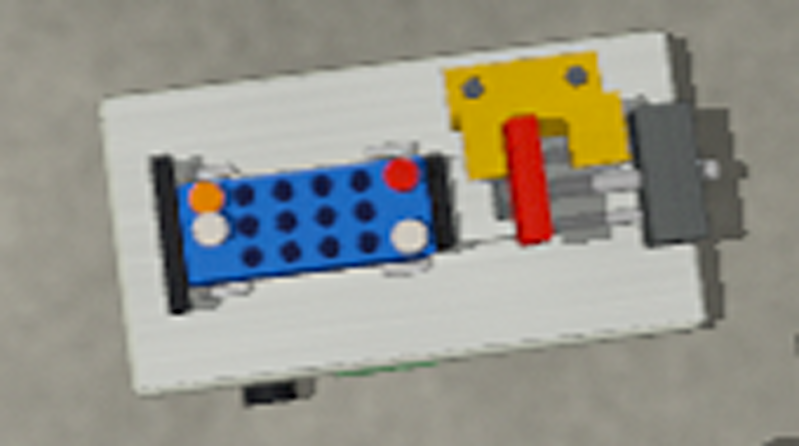

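View pics/side5.png

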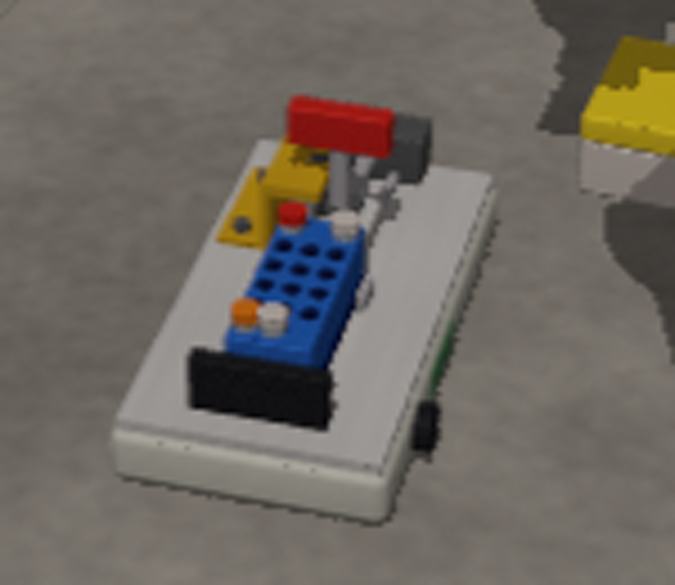

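The rack is clamped against the stop between stop (crop column 178) and jaw (440). The handle (crop column 528) is out of the notch.

```bash
python3 -c "
from plant import bot
print(bot.sign_off())"
```

```text
the job is handed in; nothing more can be done
None
```

The blue rack is clamped upright and square against the stop, the handle is free of the notch, the robot is clear of everything, and I handed the job in at about 20 s; the hand-in returned no verdict.

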